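Set up a specimen under the boom microscope

ROBOT

A 6-joint arm with a two-finger parallel gripper is mounted at the origin on a cart in front of the work surface, level with it; the furniture and walls round the work are solid. World frame = base frame: x ahead of the robot, y to its left, z up, the work surface at z = 0. Lengths are in mm, angles in rad, forces in N, time in s.
With the tool pointing down it reaches from about 300 to 775 mm from the base axis. Payload 14.6 kg.
Tool frame: the origin (TCP) lies between the finger pads; the fingertips stand 17 mm ahead of it and the grasp point (between the pads) lies 2 mm behind it (manip.tip_reach is the distance from the TCP to the fingertips, in mm); z points along the fingers, y is the line along which they close (so a half turn about z gives the same grasp; the last joint's range is limited). The gripper opens to 94 mm and grips with 3 to 60 N. Pads are 16 mm wide; open, the fingers measure 119 mm over their backs; the gripper's body (75 mm by 177 mm) begins 78 mm behind the grasp point.
Start: joints at [1.064, 0.3, 1.521, -0, 1.321, -0.067], TCP at [234.163, 497.651, 222.446] pointing down, gripper open.
Joint ranges: [-3.03, 3.03], [-0.79, 2.21], [0.23, 2.52], [-1.04, 4.18], [0, 3.07], [-2.55, 2.55]. Speed limits (rad/s): [2.22, 2.22, 2.57, 3.14, 3.14, 3.14].

INTERFACE

Orientations are given as [roll, pitch, yaw] about the fixed x, y, z axes, in that order (R = Rz(yaw) Ry(pitch) Rx(roll)).
In Python, from cell import manip, viewer gives the robot as it stands.
- The arm moves only by the tool apply_moves, never from a script. Its argument "moves" is a list of rows, each a list of 3 entries, a list of its own where there are three numbers: the shift along the tool's x, y, z each as a share of 0.25 m, from -1 to 1, then the turn, a rotation vector about the tool's x, y, z each as a share of pi rad, from -1 to 1, then the closure, from 0 (fully open) to 1 (shut). In form: [[[dx, dy, dz], [wx, wy, wz], grip], ...]. A call has 1 to 12 rows; each row is the pose to reach, as a shift and turn from the pose commanded when the call began, along the tool's axes at that moment, turning the shorter way round; what a row does not reach only later rows make up. A row lasts 1/12 s, in which the tool goes at most 41.7 mm and 7.16 degrees, less where a joint would pass 70% of its speed; a pose out of reach is approached as far as the arm can. A call with a number of a shift or a turn outside -1 to 1 is refused whole. A call with a gripper value outside its range is refused whole. The fingers move at their own pace and stop on an object; "squeeze" is the grip in N (left out, the last holds). Time passes only in rows, so rows that repeat a pose let the fingers close. It gives the time, the measured TCP pose, the force, the opening and the grip force at its end, in the units of the state.
- manip.read_state(): the state, without advancing time (a new reading comes with each control period).
- viewer.camera(name): name is "side" or "top"; returns the picture (384x512x3 uint8, blue, green, red); there is no depth.
- viewer.camera_info(name): a dict with "camera_matrix" (3x3 intrinsics, pixels), "k1" (the pictures are not rectified: a ray, as slopes to the right and down, at radius r is drawn at 1 + k1 r^2 times it, then the intrinsics apply), "R" (3x3) and "t" (3): a world point X has camera coordinates R X + t. Camera axes: x right, y down, z forward; pixel columns grow to the right and rows downward; lengths in mm; the calibration is good to about 2 mm. A picture is of the moment at which its call begins. camera_info takes no time and is no camera call.
- manip.sign_off(): hands the job in; it is judged then, once.
The state is a dict: "clock": time; "joints": joint angles; "qd": joint speeds; "effort": joint torques, N m; "eef_pos": TCP position; "eef_rot": TCP orientation; "wrist_force": force on the tool from outside, world axes, zero at the start; "moment": the same for the moment, N m; "finger_gap": finger opening in mm; "finger_force": force on a finger pad.
Only numpy, scipy, OpenCV 4.12 (cv2) and the standard library are available. Lean on these libraries where they do the work, as an engineer would, in place of code of your own. Each camera call takes 0.05 s, during which the arm holds its last target. There are 200 camera calls.

TASK

Set the green specimen mount up for inspection: first seat it in the vee of the small metal stage, touching both vee faces, standing flat with its metal insert up as it is now. Then take the microscope by its white barrel, swing its stiff jointed boom round until the barrel stands centred over the specimen, and push the barrel down until its clear nose is about 4 mm above the polished face, never touching the specimen. Last, press the red rocker on the stand's foot over to its other side to switch the light on, and leave the red and blue mounts and the loose grey reference block undisturbed.

Things in the scene. Friction and masses are not known exactly. Their poses are not given: they have to be found in the camera images.
- green_centre (a point): Centre (half-way up) of the loose green resin specimen mount, an upright disc 30 mm in diameter and 18 mm tall with a small light metal insert in its top face, about 35 g. z is up.
- green_face (a point): Centre of the polished top face of the green mount, 9 mm above green_centre.
- red_mount: Bystander: red resin mount, 30 mm diameter, 20 mm tall; origin at the centre of its underside.
- blue_mount: Bystander: blue resin mount, 30 mm diameter, 18 mm tall; origin at the centre of its underside.
- ref_block_2: Bystander: loose flat grey steel reference block 38 x 60 x 13 mm on the worktop; origin at the centre of its underside. The boom passes above it.
- vee (a point): On the top (16 mm above the worktop) of the fixed grey metal stage plate, 104 x 84 mm: axis of a 30 mm mount that touches both faces of the bright steel vee locator, 10 mm high. +x points into the vee, open at -x; its 45 degree faces meet the mount at (+10.7, +-10.7) mm. Fingers on the mount's +y and -y sides clear the locator, which lies all at x > 9 mm, |y| < 18 mm.
- boom_inner (a joint): Swing of the inner boom link (190 mm between pivots, 86 to 106 mm above the worktop) about the post, rad, range -2.2 to 0.8, positive counter-clockwise from above; at 0 it points along stand_post's -x. Stiff (about 0.8 N m of friction): stays where left. It is moved by leading the microscope.
- boom_outer (a joint): Swing of the outer boom link (160 mm from elbow to microscope axis, 108 to 122 mm above the worktop) about the upright elbow pivot, rad, range -1.65 to 0.6, positive counter-clockwise from above; its direction is the inner link's turned by 2.0 + this value, so the elbow never straightens or changes side. Stiff (about 0.5 N m of friction).
- stand_post (a point): Axis of the stand's upright post at worktop level; x, y are the stand's. Post and knob reach 118 mm up. The grey foot, 100 (x) by 215 (y) by 14 mm, fixed to the worktop, runs from 50 mm on the post's +y side to 165 mm on its -y side. The boom takes the microscope axis anywhere from 110 to 335 mm from the post.
- scope_grip (a point): Where to hold the microscope: on the axis of its upright barrel, in the white part, 33 mm diameter, 22 mm below its top, 128 mm above the nose. The collar round it ends 127 mm, the elbow knob 136 mm above the worktop. The barrel turns freely in the collar, so it can be led sideways at a constant hand angle; a pull of 5 to 9 N swings the boom.
- scope_nose (a point): Centre of the lower end of the clear nose (27 mm in diameter), on the barrel's axis.
- scope (a joint): How far the barrel is pushed down through its collar, in m: 0 fully up, 0.062 fully down; at 0 the nose is 93 mm above the worktop. Friction of about 6 N holds it at any height.
- lamp_switch (a joint): Angle of the red rocker of the light switch in rad: 0 off, 0.36 on. It stays on either side; pressing the raised end down with about 2 to 3 N turns it on.
- switch_on_end (a point): Where to press: top of the end of the red rocker (44 x 22 mm, on a black box on the stand's foot) that is raised while off, marked by three thin black lines, about 44 mm above the worktop and 130 mm from the post. It moves down 6 mm as it turns on; the box's top is at 34 mm.
There are look-alikes about, which are no part of the job. What is shaped like the part that bears green_centre but purple or yellow is not meant.

How it is judged (in metres and radians):
On the way, in this order (a step that is already met when the one before it is completed fails the run):
1. the green mount stands flat in the vee of the stage, touching both faces (axis within 3.5 mm of the seated place), let go (horizontal distance between green_centre and vee below 0.0035 m and angle between green_face's own z axis and vertical below 0.08 rad and z of green_centre in the frame of vee below 0.012 m and contact force between the fingers and green_mount below 0.3 N), for 0.2 s.
2. the microscope has been swung over the specimen (axes within 6 mm) (horizontal distance between scope_nose and green_face below 0.006 m), for 0.1 s.
3. the microscope is pushed down until its nose is 1.5 to 7 mm above the polished face, still centred (horizontal distance between scope_nose and green_face below 0.006 m and z of scope_nose in the frame of green_face between 0.0015 and 0.007 m), for 0.2 s.
4. the light switch is pressed over to on (value of joint lamp_switch above 0.25 rad), for 0.1 s.
At the end, for the whole second after the job is handed in: The green mount stands flat in the vee (axis within 3.5 mm of the seated place, tilt under 0.08 rad), the microscope's axis is within 6 mm of the mount's axis with its nose 1.5 to 7 mm above the polished face, the light rocker is on (joint above 0.25 rad), all at rest (all of step 3 and horizontal distance between green_centre and vee below 0.0035 m and angle between green_face's own z axis and vertical below 0.08 rad and z of green_centre in the frame of vee below 0.012 m and value of joint lamp_switch above 0.25 rad and linear speed of green_mount below 0.01 m/s and velocity of joint scope below 0.01 m/s); the robot touches nothing.
It fails at once if the microscope touches the specimen (more than 1 N) (contact force between scope and green_mount above 1 N).
It fails at once if the red or blue mount or the reference block is moved more than 15 mm (distance of any of red_mount, blue_mount, ref_block_2 from where it was at the start of the episode above 0.015 m).
It also fails if it takes over 59 s, if anything falls off the work surface, if the arm or the gripper's body presses on something with over 40 N, if the wrist force passes 120 N, or if a joint passes its speed limit or range.

## Working session

There is one attempt and no reset: what is moved stays moved. The work goes in short steps, Python scripts to look and compute and a tool call to move; the robot and the scene stay as the last step left them, time stands still between calls to the robot, and variables do not carry over. Pictures are saved under pics/ and viewed, at most 14 in all, crops included, and the job is handed in when it is done.

Besides the shell and the picture viewer there is one more tool, called after "Call:" as name(argument=value, ...) on one line, values as JSON. apply_moves: Moves the arm, as the interface text tells. Shift numbers are shares of 0.25 m and turn numbers shares of pi rad, none past 1 either way. Its arguments: {"type":"object","properties":{"moves":{"type":"array"},"squeeze":{"type":"number"}},"required":["moves"]}

```bash
mkdir -p pics; ls; python3 - <<'E'
from cell import manip, viewer
import cv2
print(manip.read_state(), manip.tip_reach)
for n in("top","side"):
    im=viewer.camera(n); cv2.imwrite(f"pics/{n}0.png",im); i=viewer.camera_info(n); print(n,i)
a=cv2.imread("pics/top0.png");b=cv2.imread("pics/side0.png")
cv2.imwrite("pics/top0b.png",cv2.resize(a,(800,600),interpolation=cv2.INTER_CUBIC));cv2.imwrite("pics/side0b.png",cv2.resize(b,(800,600),interpolation=cv2.INTER_CUBIC))
E
```

```text
pics
{'clock': 0.0, 'joints': array([ 1.06439234e+00,  3.00474471e-01,  1.52160745e+00,  5.15524304e-05,
        1.32065579e+00, -6.66157304e-02]), 'qd': array([ 0.00098844, -0.00118547, -0.00236888,  0.00094959,  0.00080308,
       -0.00048849]), 'effort': array([-1.61926910e-04, -5.31807232e+01, -3.52740562e+01,  7.08675524e-02,
        2.44271639e-02, -1.54728909e-04]), 'eef_pos': array([234.04263453, 497.45128245, 221.87330397]), 'eef_rot': array([-3.14045346e+00, -1.26045250e-04,  2.70179153e+00]), 'wrist_force': array([-0.39040885,  0.19421744,  0.14265255]), 'moment': array([ 0.03622006, -0.01915017, -0.05604577]), 'finger_force': 0.0, 'finger_gap': 94.01785320249807} 17.0
top {'camera_matrix': array([[396.18030434,   0.        , 255.49951362],
       [  0.        , 396.18030434, 192.00021966],
       [  0.        ,   0.        ,   1.        ]]), 'k1': 0.021305104947301725, 'R': array([[-0.00688309, -0.99997155,  0.00308685],
       [-0.97275396,  0.0059803 , -0.23176273],
       [ 0.23173767, -0.00459799, -0.97276745]]), 't': array([  23.25325198,  556.51574175, 1014.07502085])}
side {'camera_matrix': array([[395.2657994 ,   0.        , 254.80202613],
       [  0.        , 395.2657994 , 188.20532557],
       [  0.        ,   0.        ,   1.        ]]), 'k1': -0.02748073569824042, 'R': array([[-0.92343382, -0.38337356, -0.01716645],
       [-0.20669446,  0.53455946, -0.81946543],
       [ 0.32333787, -0.75317388, -0.57287147]]), 't': array([ 514.51535543,  219.37105827, 1017.68844797])}
```

View pics/top0b.png

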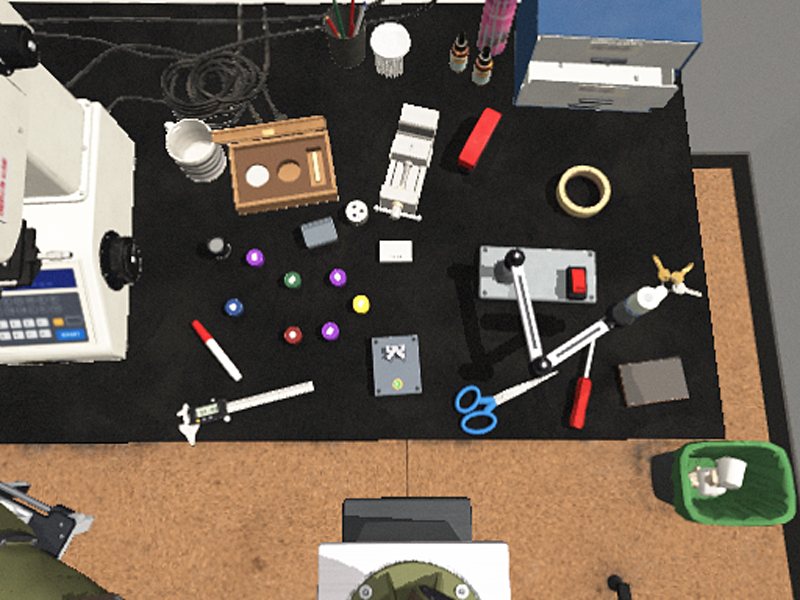

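View pics/side0b.png

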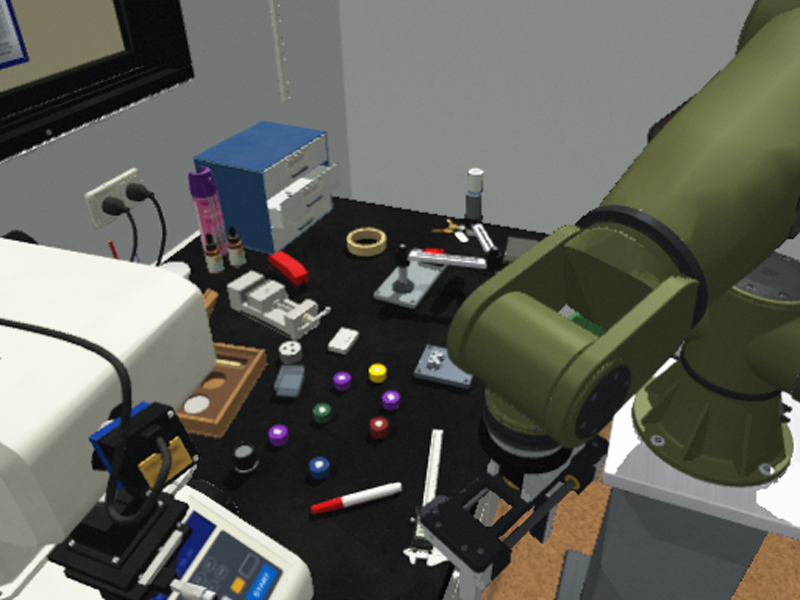

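The top view shows the green mount at (292,280), the stage with its vee at (397,352), the post at (515,257), the elbow at (543,366), the barrel top near (655,293) and the rocker at (577,282). The side view agrees with this. There are three disc look-alikes in purple at (255,257), (338,277) and (331,331), and one in yellow at (361,304). The only dark green disc is at (292,280), and I'll confirm it in a crop.

```bash
cat > h.py <<'E'
import numpy as np, cv2
from cell import manip, viewer
def px(n,P):
    i=viewer.camera_info(n);c=i["R"]@np.array(P,float)+i["t"];s=c[:2]/c[2];s=s*(1+i["k1"]*(s@s))
    K=i["camera_matrix"];return K[:2,:2]@s+K[:2,2]
def ray(n,uv):
    i=viewer.camera_info(n);K=i["camera_matrix"]
    d=cv2.undistortPoints(np.array([[uv]],float),K,np.array([i["k1"],0,0,0]))[0,0]
    return -i["R"].T@i["t"], i["R"].T@np.array([d[0],d[1],1])
def onz(n,uv,z):
    o,d=ray(n,uv);return o+d*(z-o[2])/d[2]
def tri(a,b):
    o,d=ray("top",a);p,e=ray("side",b);d=d/np.linalg.norm(d);e=e/np.linalg.norm(e)
    s=np.linalg.lstsq(np.c_[d,-e],p-o,rcond=None)[0];x=o+d*s[0];y=p+e*s[1];return (x+y)/2,np.linalg.norm(x-y)
def blobs(im,lo,hi,amin=15):
    h=cv2.cvtColor(im,cv2.COLOR_BGR2HSV);m=cv2.inRange(h,lo,hi)
    n,_,st,c=cv2.connectedComponentsWithStats(m);return [(c[k].round(1),st[k]) for k in range(1,n) if st[k][4]>=amin]
E
python3 - <<'E'
from h import *
t=cv2.imread("pics/top0.png");s=cv2.imread("pics/side0.png")
for n,im in(("top",t),("side",s)):
    print(n,"green",[(c,st) for c,st in blobs(im,(45,60,20),(90,255,160)) if 150<c[1]<280 and c[0]<300])
    print(n,"red",[(c,st) for c,st in blobs(im,(0,150,90),(8,255,255)) if c[1]<290])
def crop(im,x,y,w,h,k):return cv2.resize(im[y:y+h,x:x+w],(w*k,h*k),interpolation=cv2.INTER_CUBIC)
a=crop(t,230,205,50,50,8);b=crop(t,165,160,50,50,8)
c=crop(t,300,150,150,75,4)[:200*1,:]
cv2.imwrite("pics/c1.png",np.vstack([np.hstack([a,b])[:,:800],np.zeros((2,800,3),np.uint8)]))
cv2.imwrite("pics/c2.png",crop(t,300,140,160,120,5))
E
```

```text
top green [(array([187.4, 179.4]), array([181, 174,  12,  12,  80], dtype=int32))]
top red [(array([225. ,  10.2]), array([224,   0,   3,  19,  33], dtype=int32)), (array([212.4,  16.8]), array([209,  12,   7,  12,  26], dtype=int32)), (array([306.4,  87.5]), array([294,  69,  27,  39, 464], dtype=int32)), (array([369.9, 179.4]), array([366, 172,   9,  16, 130], dtype=int32)), (array([128.6, 211.4]), array([123, 205,  13,  14,  82], dtype=int32)), (array([187.2, 214.1]), array([182, 209,  11,  11,  68], dtype=int32)), (array([371.3, 257.4]), array([365, 241,  14,  34, 286], dtype=int32))]
side green [(array([206. , 264.1]), array([200, 257,  13,  14, 130], dtype=int32))]
side red [(array([ 72.1, 159.5]), array([ 70, 155,   5,  10,  15], dtype=int32)), (array([277.6, 159.9]), array([271, 159,  13,   3,  33], dtype=int32)), (array([185. , 170.4]), array([172, 160,  25,  22, 269], dtype=int32)), (array([242., 271.]), array([237, 267,  11,   9,  52], dtype=int32))]
```

View pics/c1.png

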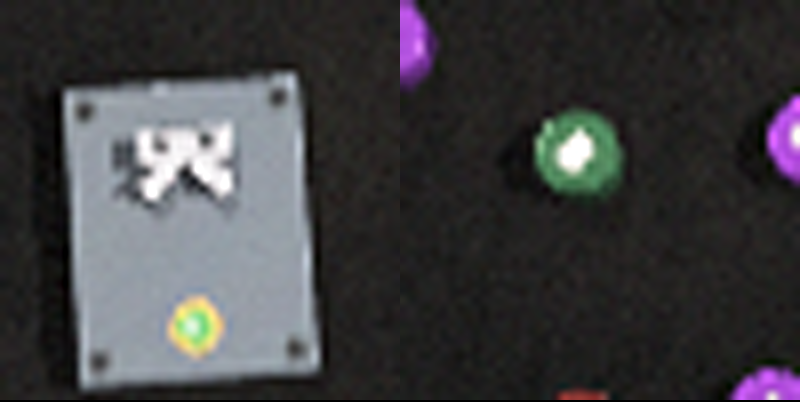

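View pics/c2.png

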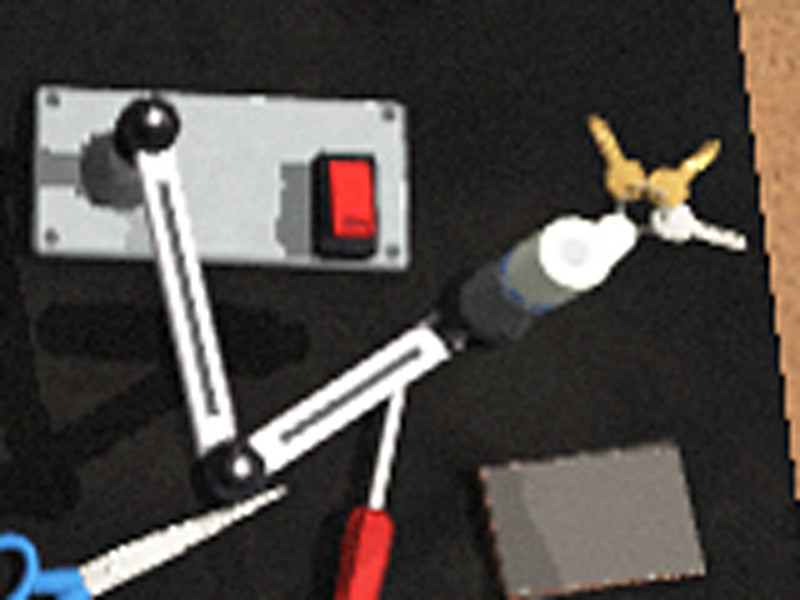

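The crops show:
- **Green mount:** green disc with a bright insert, at full-image pixel (187.4,179.4). It is the only green one; the others are purple or yellow.
- **Vee:** the locator opens down the image, towards the robot. Its apex is near crop (190,160).
- **Rocker:** the fine lines are at its lower (-x) end, near crop (357,222).
- **Barrel top:** crop (573,250).

```bash
python3 - <<'E'
from h import *
np.set_printoptions(precision=1,suppress=True)
A=lambda x,y:(230+x/8-.5+.06,205+y/8-.44); C=lambda x,y:(300+x/5-.4,140+y/5-.4)
g=[onz("top",(187.4,179.4),15)]; print("green z15",g[0], "tri",tri((187.4,179.4),(206,264.1)), "top size px",px("top",g[0]+[0,15,0])-px("top",g[0]-[0,15,0]))
c=np.array([onz("top",A(*p),16) for p in((62,88),(297,72),(320,370),(80,388))]);print("stage",c,c.mean(0),[np.linalg.norm(c[i]-c[i-1]) for i in range(4)])
ax=(c[0]+c[1]-c[2]-c[3])[:2];ax/=np.linalg.norm(ax);print("x axis yaw",np.arctan2(ax[1],ax[0]).__round__(4))
ay=np.array([-ax[1],ax[0]])
for nm,p in(("apex",(190,160)),("tipL",(150,200)),("tipR",(230,197)),("TL",(135,122)),("TR",(236,122))):
    w=onz("top",A(*p),26);r=w[:2]-c.mean(0)[:2];print(nm,w,"in stage",r@ax,r@ay)
f=np.array([onz("top",C(*p),14) for p in((37,88),(405,104),(408,270),(35,253))]);print("foot",f,[np.linalg.norm(f[i]-f[i-1]) for i in range(4)])
post=onz("top",C(150,125),112);el=onz("top",C(230,475),130);bar=onz("top",C(574,252),243)
# post from foot
ex=(f[0]+f[1]-f[2]-f[3])[:2];ex/=np.linalg.norm(ex);ey=np.array([-ex[1],ex[0]])
fp=f.mean(0)[:2]+ey*57.5
print("post",post,"foot-based",fp,"yaw",np.arctan2(ex[1],ex[0]));print("elbow",el,np.linalg.norm((el-post)[:2]));print("barrel",bar,np.linalg.norm((bar-el)[:2]),np.linalg.norm((bar-post)[:2]))
sw=onz("top",C(355,222),44);print("sw",sw,np.linalg.norm((sw[:2]-fp)),"other end",onz("top",C(350,168),36))
s=cv2.imread("pics/side0.png")
print("side px of barrel",px("side",bar),"red block", )
E
```

```text
green z15 [607.1 214.8  15. ] tri (array([608.1, 215.6,   9.6]), np.float64(0.9313067010716678)) top size px [-10.5   0.1]
stage [[500.6  71.   16. ]
 [505.8 -11.7  16. ]
 [401.7 -18.2  16. ]
 [396.1  64.4  16. ]] [451.   26.4  16. ] [np.float64(104.74721097633753), np.float64(82.84897104591678), np.float64(104.33485302957475), np.float64(82.78465357634882)]
x axis yaw 0.0627
apex [473.3  26.1  26. ] in stage 22.18401969463386 -1.6358712761880705
tipL [459.5  40.   26. ] in stage 9.244393235079928 13.099186660778837
tipR [460.3  12.4  26. ] in stage 8.372432932405978 -14.544883601999754
TL [486.7  45.2  26. ] in stage 36.78287976299364 16.519617268365096
TR [486.5  10.1  26. ] in stage 34.35885307875297 -18.49077633237786
foot [[ 672.4 -131.6   14. ]
 [ 661.2 -345.2   14. ]
 [ 562.  -339.1   14. ]
 [ 573.3 -126.9   14. ]] [np.float64(99.20210770624188), np.float64(213.8898856416497), np.float64(99.35883110538524), np.float64(212.50357068082502)]
post [ 618.9 -176.8  112. ] foot-based [ 620.4 -178.3] yaw -0.055267795472196346
elbow [ 430.8 -203.8  130. ] 190.03697290594414
barrel [ 516.8 -338.9  243. ] 160.16891771330054 191.61479123306813
sw [ 582.7 -301.9   44. ] 129.19225629388364 other end [ 616.4 -303.8   36. ]
side px of barrel [304.3 107. ] red block
```

```bash
cat > plan.py <<'E'
import sys
from h import *
from scipy.spatial.transform import Rotation as R
# plan.py X Y Z yaw : shares from the present pose (tool down)
np.set_printoptions(precision=4,suppress=True)
def plan(x,y,z,yaw,frm=None):
    s=manip.read_state();p,r=(s["eef_pos"],s["eef_rot"]) if frm is None else (np.array(frm[:3]),np.array([np.pi,0,frm[3]]))
    M=R.from_euler("xyz",r);T=R.from_euler("xyz",[np.pi,0,yaw])
    return M.inv().apply(np.array([x,y,z])-p)/250,(M.inv()*T).as_rotvec()/np.pi
if __name__=="__main__":
    s=manip.read_state();print(s["clock"],s["eef_pos"],s["eef_rot"],s["wrist_force"],s["finger_gap"],s["finger_force"])
    a=list(map(float,sys.argv[1:]))
    for i in range(0,len(a),4):
        d,t=plan(*a[i:i+4]);print(a[i:i+4],"shift",d,"turn",t,"rows",np.linalg.norm(d)*250/41.7)
E
python3 plan.py 420 357 200 3.2046
```

```text
0.1 [234.0651 497.4701 221.9556] [-3.1405 -0.      2.7018] [-0.3187 -0.2073 -0.2034] 93.77892313626762 0.0
[420.0, 357.0, 200.0, 3.2046] shift [-0.9122 -0.1917  0.088 ] turn [-0.0003 -0.0001 -0.16  ] rows 5.613031381599182
```

Call:
apply_moves(moves=[[[-0.15,-0.03,0],[0,0,-0.04],0.45],[[-0.3,-0.06,0],[0,0,-0.08],0.45],[[-0.45,-0.1,0.02],[0,0,-0.12],0.45],[[-0.6,-0.13,0.05],[0,0,-0.16],0.45],[[-0.76,-0.16,0.07],[0,0,-0.16],0.45],[[-0.912,-0.192,0.088],[0,0,-0.16],0.45],[[-0.912,-0.192,0.088],[0,0,-0.16],0.45]])

```text
clock: 0.68
eef_pos: [423.8, 353.1, 199.1]
eef_rot: [-3.14, -0.001, -3.083]
wrist_force: [-0.1, 0.4, -0.8]
finger_gap: 52.5
finger_force: 0.0
```

```bash
python3 plan.py 607.5 215 80 3.2046 607.5 215 20 3.2046
```

```text
0.6833 [423.817  353.1382 199.0901] [-3.1398 -0.0009 -3.083 ] [-0.1461  0.3921 -0.7872] 52.49080583103817 0.0
[607.5, 215.0, 80.0, 3.2046] shift [-0.7015 -0.5938  0.4768] turn [-0.0006 -0.0003 -0.0014] rows 6.207467543123374
[607.5, 215.0, 20.0, 3.2046] shift [-0.7018 -0.5934  0.7168] turn [-0.0006 -0.0003 -0.0014] rows 6.987223456219171
```

Call:
apply_moves(moves=[[[-0.12,-0.1,0.05],[0,0,0],0.45],[[-0.24,-0.2,0.1],[0,0,0],0.45],[[-0.36,-0.3,0.2],[0,0,0],0.45],[[-0.48,-0.4,0.3],[0,0,0],0.45],[[-0.6,-0.5,0.38],[0,0,0],0.45],[[-0.702,-0.594,0.477],[0,0,0],0.45],[[-0.702,-0.594,0.477],[0,0,0],0.45],[[-0.702,-0.594,0.477],[0,0,0],0.45],[[-0.702,-0.594,0.477],[0,0,0],0.45]])

```text
clock: 1.43
eef_pos: [604.0, 220.3, 81.1]
eef_rot: [-3.142, -0.001, -3.079]
wrist_force: [-0.9, 0.3, -0.1]
finger_gap: 51.7
finger_force: 0.0
```

```bash
python3 plan.py 607.5 215 20 3.2046
```

```text
1.4333 [604.042  220.2996  81.0577] [-3.1416 -0.001  -3.0793] [-0.8538  0.2643 -0.0951] 51.689321541393355 0.0
[607.5, 215.0, 20.0, 3.2046] shift [-0.0127 -0.022   0.2442] turn [-0.     -0.0003 -0.0002] rows 1.472056259971385
```

Call:
apply_moves(moves=[[[-0.013,-0.022,0.08],[0,0,0],0.45],[[-0.013,-0.022,0.16],[0,0,0],0.45],[[-0.013,-0.022,0.22],[0,0,0],0.45],[[-0.013,-0.022,0.244],[0,0,0],0.45],[[-0.013,-0.022,0.244],[0,0,0],0.45],[[-0.013,-0.022,0.244],[0,0,0],0.8],[[-0.013,-0.022,0.244],[0,0,0],0.8],[[-0.013,-0.022,0.244],[0,0,0],0.8],[[-0.013,-0.022,0.244],[0,0,0],0.8],[[-0.013,-0.022,0.244],[0,0,0],0.8],[[-0.013,-0.022,0.244],[0,0,0],0.8]], squeeze=12)

```text
clock: 2.35
eef_pos: [608.5, 215.0, 21.3]
eef_rot: [3.141, 0.001, -3.079]
wrist_force: [-2.3, 0.3, 6.4]
finger_gap: 30.2
finger_force: 12.0
```

```bash
python3 plan.py 607.5 215 80 3.2046 451 26 80 3.2046 ; python3 - <<'E'
from h import *
cv2.imwrite("pics/g1.png",cv2.resize(np.hstack([viewer.camera("top")[130:230,140:290],viewer.camera("side")[180:280,140:290]]),None,fx=2.6,fy=2.6))
E
```

```text
2.35 [608.4931 215.0151  21.2965] [ 3.141   0.0013 -3.0787] [-2.2789  0.2828  6.3879] 30.18145189294545 12.0011106133461
[607.5, 215.0, 80.0, 3.2046] shift [ 0.0037  0.0003 -0.2348] turn [ 0.0002  0.0004 -0.    ] rows 1.4079597870284222
[451.0, 26.0, 80.0, 3.2046] shift [ 0.6759 -0.7148 -0.2361] turn [ 0.0002  0.0004 -0.    ] rows 6.065623029095016
```

View pics/g1.png

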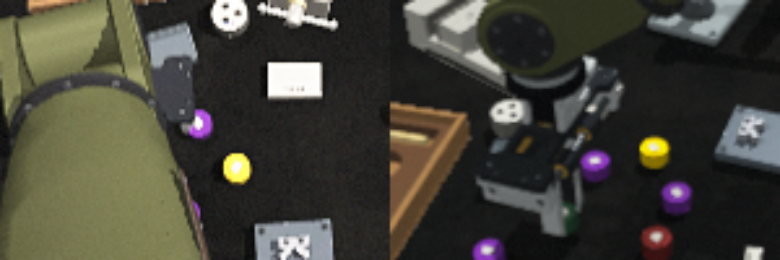

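The gap is 30.2 mm at 12 N, so the mount is held. The crops show the green disc between the fingers at (568,213), with its neighbours untouched.

Call:
apply_moves(moves=[[[0,0,-0.12],[0,0,0],0.8],[[0,0,-0.24],[0,0,0],0.8],[[0.1,-0.1,-0.24],[0,0,0],0.8],[[0.2,-0.21,-0.24],[0,0,0],0.8],[[0.3,-0.32,-0.24],[0,0,0],0.8],[[0.4,-0.42,-0.24],[0,0,0],0.8],[[0.5,-0.53,-0.24],[0,0,0],0.8],[[0.6,-0.63,-0.24],[0,0,0],0.8],[[0.67,-0.7,-0.24],[0,0,0],0.8],[[0.705,-0.715,-0.24],[0,0,0],0.8],[[0.705,-0.715,-0.24],[0,0,0],0.8],[[0.705,-0.715,-0.24],[0,0,0],0.8]])

```text
clock: 3.45
eef_pos: [444.2, 25.5, 80.7]
eef_rot: [3.142, 0.001, -3.079]
wrist_force: [0.5, 1.0, -0.7]
finger_gap: 30.1
finger_force: 12.0
```

```bash
python3 plan.py 443 25.5 39 3.2046 451 26 39 3.2046
```

```text
3.45 [444.1699  25.5482  80.6879] [ 3.1416  0.0013 -3.0793] [ 0.5442  1.0324 -0.6862] 30.07804618371522 11.999972462654114
[443.0, 25.5, 39.0, 3.2046] shift [0.0049 0.0001 0.1667] turn [ 0.      0.0004 -0.0002] rows 1.0001032081483014
[451.0, 26.0, 39.0, 3.2046] shift [-0.0272  0.0001  0.1668] turn [ 0.      0.0004 -0.0002] rows 1.0130957740551492
```

Call:
apply_moves(moves=[[[0,0,0.08],[0,0,0],0.8],[[0,0,0.14],[0,0,0],0.8],[[0,0,0.168],[0,0,0],0.8],[[0,0,0.168],[0,0,0],0.8],[[-0.008,0,0.168],[0,0,0],0.8],[[-0.016,0,0.168],[0,0,0],0.8],[[-0.024,0,0.168],[0,0,0],0.8],[[-0.028,0,0.168],[0,0,0],0.8],[[-0.028,0,0.168],[0,0,0],0.8],[[-0.028,0,0.168],[0,0,0],0.8]])

```text
clock: 4.28
eef_pos: [449.9, 26.0, 38.4]
eef_rot: [3.141, -0.002, -3.079]
wrist_force: [-4.7, 2.9, 1.1]
finger_gap: 29.8
finger_force: 12.0
```

```bash
python3 plan.py 451 26 37.5 3.2046; python3 - <<'E'
from h import *
t=viewer.camera("top");cv2.imwrite("pics/t2.png",t);s=viewer.camera("side");cv2.imwrite("pics/s2.png",s)
f=lambda i,n:cv2.resize(i[int(px(n,(451,26,26))[1])-30:][:60,int(px(n,(451,26,26))[0])-30:][:,:60],(400,400),interpolation=cv2.INTER_CUBIC)
cv2.imwrite("pics/g2.png",np.hstack([f(t,"top"),f(s,"side")]))
E
```

```text
4.2833 [449.9493  26.0161  38.3656] [ 3.1409 -0.0015 -3.0788] [-4.6963  2.9283  1.0831] 29.817813686384028 12.000102549791336
[451.0, 26.0, 37.5, 3.2046] shift [-0.0042 -0.0003  0.0035] turn [ 0.0002 -0.0005 -0.0001] rows 0.032647771104122654
```

View pics/g2.png

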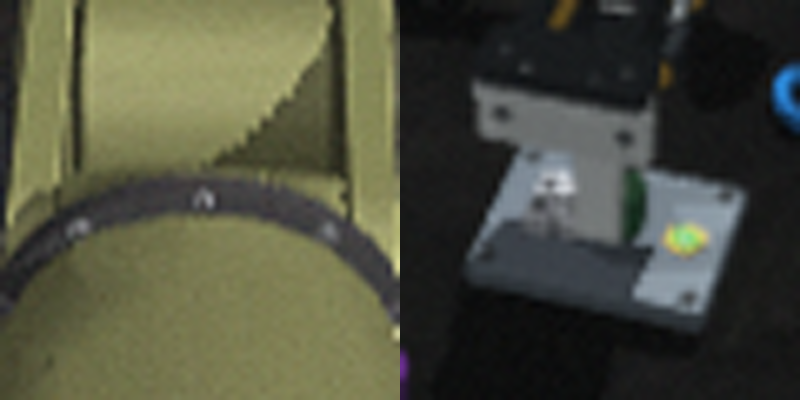

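The mount is touching the -y vee face: force is (-4.7, +2.9). The side crop shows the green disc upright on the stage next to the locator. I'll nudge it +y while pressing in.

Call:
apply_moves(moves=[[[-0.003,0.004,0.002],[0,0,0],0.8],[[-0.006,0.005,0.004],[0,0,0],0.8],[[-0.009,0.005,0.004],[0,0,0],0.8],[[-0.009,0.005,0.004],[0,0,0],0.8],[[-0.009,0.005,0.004],[0,0,0],0.8]])

```text
clock: 4.8
eef_pos: [451.0, 27.0, 37.2]
eef_rot: [3.141, -0.004, -3.079]
wrist_force: [-13.8, -2.0, 8.1]
finger_gap: 30.0
finger_force: 12.0
```

Call:
apply_moves(moves=[[[0,0,0],[0,0,0],0.5],[[0,0,0],[0,0,0],0.5],[[0,0,0],[0,0,0],0.5],[[0,0,0],[0,0,0],0.5],[[0,0,-0.1],[0,0,0],0.5],[[0,0,-0.25],[0,0,0],0.5],[[0,0,-0.4],[0,0,0],0.5],[[0,-0.15,-0.55],[0,0,0],0.45],[[0,-0.3,-0.7],[0,0,0],0.4],[[0,-0.45,-0.85],[0,0,0],0.4],[[0,-0.6,-0.95],[0,0,0],0.4],[[0,-0.75,-0.95],[0,0,0],0.4]])

```text
clock: 5.8
eef_pos: [463.1, -134.1, 269.0]
eef_rot: [-3.14, 0.004, -3.078]
wrist_force: [0.9, 0.5, -0.1]
finger_gap: 56.4
finger_force: 0.0
```

```bash
python3 - <<'E'
from h import *
np.set_printoptions(precision=1,suppress=True)
print(manip.read_state()["eef_pos"])
t=viewer.camera("top");cv2.imwrite("pics/t3.png",t);s=viewer.camera("side")
for n,im in(("top",t),("side",s)):
    u=px(n,(451,26,30));b=[(c,st) for c,st in blobs(im,(50,60,20),(85,255,170),10) if np.linalg.norm(c-u)<25];print(n,u,b)
    for c,st in b: print(onz(n,c,31))
u=px("top",(451,26,30)).astype(int)
cv2.imwrite("pics/g3.png",cv2.resize(t[u[1]-25:u[1]+25,u[0]-25:u[0]+25],(500,500),interpolation=cv2.INTER_CUBIC))
E
```

```text
[ 463.1 -134.1  269. ]
top [253.4 232.4] [(array([253.1, 232.7]), array([248, 227,  11,  12,  71], dtype=int32))]
[450.   26.8  31. ]
side [285.5 228.7] [(array([286. , 230.3]), array([281, 225,  11,  11,  86], dtype=int32))]
[447.1  33.2  31. ]
```

View pics/g3.png

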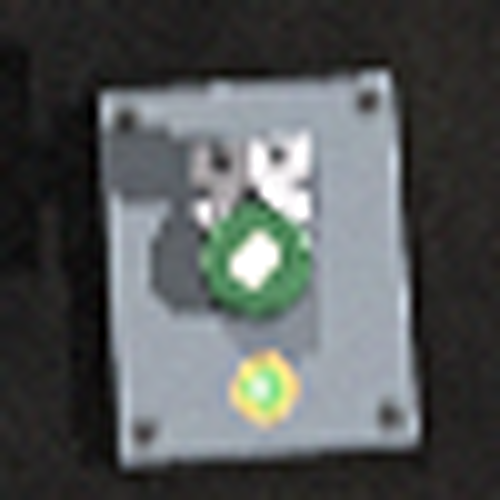

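The mount is seated against both faces, with its centre at crop (255,258), which is about (450.5, 26.7). Next I'll check the barrel top height and plan the grasp and the boom path.

```bash
cat > boom.py <<'E'
from h import *
P=np.array([619.6,-177.5]);Y=-0.0553
def fk(a,b):
    i=Y+np.pi+a;o=i+2.0+b;e=P+190*np.array([np.cos(i),np.sin(i)]);return e,e+160*np.array([np.cos(o),np.sin(o)])
def ik(x,y):
    from scipy.optimize import fsolve
    d=np.array([x,y])-P;r=np.hypot(*d);g=np.pi-np.arccos((190**2+160**2-r*r)/(2*190*160))
    i=np.arctan2(d[1],d[0])-np.arctan2(160*np.sin(g),190+160*np.cos(g))
    w=lambda t:(t+np.pi)%(2*np.pi)-np.pi
    return w(i-Y-np.pi),g-2.0
E
python3 - <<'E'
from boom import *
np.set_printoptions(precision=2,suppress=True)
s=cv2.imread("pics/side0.png");h=cv2.cvtColor(s,cv2.COLOR_BGR2GRAY)
print(h[102:140:1,298:312:2])
for z in(243,233,221,200): print(z,px("side",(516.8,-338.9,z)))
a=ik(516.8,-338.9);b=ik(450.7,26.8);print(a,fk(*a),b,fk(*b))
for k in np.linspace(0,1,13):
    e,m=fk(*(np.array(a)*(1-k)+np.array(b)*k));print(k,e,m,np.linalg.norm(m-P),np.hypot(*m))
E
python3 plan.py 516.8 -338.9 275 3.2046 
```

```text
[[137 137 138 139 138 136 137]
 [137 138 136 138 139 138 138]
 [138 136 137 138 136 138 137]
 [138 139 138 138 138 137 138]
 [136 139 137 138 137 138 137]
 [139 137 166 168 156 137 136]
 [139 166 237 237 221 157 138]
 [139 237 231 214 223 225 138]
 [139 229 231 232 241 233 137]
 [138 127 213 226 204 143 137]
 [139 129 130 125 120 116 137]
 [137 136 133 124 119 113 137]
 [137 137 132 124 119 112 138]
 [138 137 132 123 118 109 138]
 [139 138 134 123 119  88 138]
 [137 137 132 123 117  88 138]
 [137 136 131 124 117  87 138]
 [137 137 134 122 117  83 137]
 [137 138 132 120 115  71 137]
 [137 131 131 123 117  60 137]
 [137 104 121 117 112  64 137]
 [138  97  89 101  83 127 137]
 [123 112 107 102  83 129 137]
 [ 69 103 102 107  89 123 138]
 [ 72  61  60  59  54 122 136]
 [ 77  61  59  54  53 123 136]
 [ 76  61  58  55  53 122 137]
 [ 77  60  58  53  53 120 138]
 [ 76  61  58  54  52 121 136]
 [ 78  60  58  53  52 120 136]
 [ 79  61  56  52  51 119 136]
 [ 87  61  57  55  53 119 137]
 [ 86  60  58  55  52 120 138]
 [ 87  60  56  54  51 120 137]
 [ 80  61  56  54  50 118 138]
 [ 55  61  56  
[... 1016 characters left out ...]
7.36] [ 384.04 -156.07] 236.53602092826887 414.53847584625294
0.6666666666666666 [511.83 -21.02] [ 384.52 -117.93] 242.51286338928324 402.1949848321918
0.75 [534.42  -7.67] [391.42 -79.44] 248.35886264401415 399.39890630108306
0.8333333333333333 [558.62   2.45] [404.84 -41.74] 254.07046314183796 406.9895810855787
0.9166666666666666 [583.99   9.13] [424.7   -5.95] 259.6442169453314 424.7442827122372
1.0 [610.04  12.26] [450.7  26.8] 265.07678132948575 451.4961018657858
5.9 [ 463.2429 -137.1792  267.7831] [-3.1391  0.004  -3.0829] [-0.0997  0.4682 -0.5921] 56.205510596169596 0.0
[516.8, -338.9, 275.0, 3.2046] shift [-0.1666 -0.8181 -0.0262] turn [-0.0008  0.0013 -0.0014] rows 5.008015167561029
```

```bash
python3 - <<'E'
from h import *
t=cv2.imread("pics/top0.png");s=cv2.imread("pics/side0.png")
m=cv2.inRange(cv2.cvtColor(t,cv2.COLOR_BGR2GRAY)[178:202,400:432],238,255);print(m//255)
print(tri((414.4,190),(303.8,109.2)),tri((414.4,190),(303.8,108.6)))
E
```

```text
[[0 0 0 0 0 0 0 0 0 0 0 0 0 0 0 0 0 0 0 0 0 0 0 0 0 0 0 0 0 0 0 0]
 [0 0 0 0 0 0 0 0 0 0 0 0 0 0 0 0 0 0 0 0 0 0 0 0 0 0 0 0 0 0 0 0]
 [0 0 0 0 0 0 0 0 0 0 0 0 0 0 0 0 0 0 0 0 0 0 0 0 0 0 0 0 0 0 0 0]
 [0 0 0 0 0 0 0 0 0 0 0 0 0 0 0 0 0 0 0 0 0 0 0 0 0 0 0 0 0 0 0 0]
 [0 0 0 0 0 0 0 0 0 0 0 0 0 0 0 0 0 0 0 0 0 0 0 0 0 0 0 0 0 0 0 0]
 [0 0 0 0 0 0 0 0 0 0 0 0 0 0 0 0 0 0 0 0 0 0 1 1 1 0 0 0 0 0 0 1]
 [0 0 0 0 0 0 0 0 0 0 0 0 1 1 1 1 1 1 0 0 1 1 1 1 1 1 0 0 0 0 0 0]
 [0 0 0 0 0 0 0 0 0 0 1 1 1 1 1 1 1 1 1 1 1 1 1 1 1 1 1 0 0 0 0 0]
 [0 0 0 0 0 0 0 0 0 1 1 1 1 1 1 1 1 1 1 1 1 1 1 1 1 1 1 0 0 0 0 0]
 [0 0 0 0 0 0 0 0 0 1 1 1 1 1 1 1 1 1 1 1 1 1 1 1 1 1 1 0 0 0 0 0]
 [0 0 0 0 0 0 0 0 1 1 1 1 1 1 0 1 1 1 1 1 1 1 1 1 1 1 1 0 0 0 0 0]
 [0 0 0 0 0 0 0 0 1 1 1 1 1 0 1 1 1 1 1 1 1 1 1 1 1 1 0 0 0 0 0 0]
 [0 0 0 0 0 0 0 0 1 1 1 1 1 1 1 1 0 1 1 1 1 1 1 1 1 0 0 0 0 0 0 0]
 [0 0 0 0 0 0 0 0 1 1 1 1 1 0 1 1 0 1 1 1 1 1 1 1 0 0 0 0 0 0 0 0]
 [0 0 0 0 0 0 0 0 0 1 1 1 1 1 0 0 1 1 1 1 1 1 1 0 0 0 0 0 0 0 0 0]
 [0 0 0 0 0 0 0 0 0 1 1 1 1 1 1 1 1 1 1 1 1 1 0 0 0 0 0 0 0 0 0 0]
 [0 0 0 0 0 0 0 0 0 0 1 1 1 1 1 1 1 1 1 1 1 0 0 0 0 0 0 0 0 0 0 0]
 [0 0 0 0 0 0 0 0 0 0 0 1 1 1 1 1 1 1 1 1 1 0 0 0 0 0 0 0 0 0 0 0]
 [0 0 0 0 0 0 0 0 0 0 0 0 1 1 1 1 1 1 1 0 0 0 0 0 0 0 0 0 0 0 0 0]
 [0 0 0 0 0 0 0 0 0 0 0 0 0 0 0 1 0 0 0 0 0 0 0 0 0 0 0 0 0 0 0 0]
 [0 0 0 0 0 0 0 0 0 0 0 0 0 0 0 0 0 0 0 0 0 0 0 0 0 0 0 0 0 0 0 0]
 [0 0 0 0 0 0 0 0 0 0 0 0 0 0 0 0 0 0 0 0 0 0 0 0 0 0 0 0 0 0 0 0]
 [0 0 0 0 0 0 0 0 0 0 0 0 0 0 0 0 0 0 0 0 0 0 0 0 0 0 0 0 0 0 0 0]
 [0 0 0 0 0 0 0 0 0 0 0 0 0 0 0 0 0 0 0 0 0 0 0 0 0 0 0 0 0 0 0 0]]
(array([ 519.12497463, -343.04479639,  233.09951263]), np.float64(0.07041217763907821)) (array([ 518.7127794 , -341.92874083,  235.70752086]), np.float64(0.3603683780963975))
```

Call:
apply_moves(moves=[[[-0.03,-0.15,-0.03],[0,0,0],0.2],[[-0.07,-0.3,-0.03],[0,0,0],0.2],[[-0.1,-0.45,-0.03],[0,0,0],0.2],[[-0.13,-0.6,-0.03],[0,0,0],0.2],[[-0.15,-0.75,-0.03],[0,0,0],0.2],[[-0.166,-0.818,-0.03],[0,0,0],0.2],[[-0.166,-0.818,-0.03],[0,0,0],0.2],[[-0.166,-0.818,-0.03],[0,0,0],0.2],[[-0.166,-0.818,-0.03],[0,0,0],0.2]])

```text
clock: 6.65
eef_pos: [517.0, -333.4, 272.5]
eef_rot: [3.141, -0.0, -3.078]
wrist_force: [-1.0, 1.0, 0.3]
finger_gap: 75.1
finger_force: 0.0
```

```bash
python3 plan.py 516.8 -338.9 219 3.2046 517.5 -337.5 219 3.2046
```

```text
6.65 [ 517.0032 -333.3749  272.5408] [ 3.1411 -0.0003 -3.0781] [-1.0305  0.9875  0.2672] 75.10642193409235 0.0
[516.8, -338.9, 219.0, 3.2046] shift [ 0.0022 -0.0221  0.2142] turn [ 0.0002 -0.0001  0.0001] rows 1.2907802230437038
[517.5, -337.5, 219.0, 3.2046] shift [-0.001  -0.0167  0.2142] turn [ 0.0002 -0.0001  0.0001] rows 1.2878129726942045
```

Call:
apply_moves(moves=[[[0,-0.026,0.06],[0,0,0],0.2],[[-0.002,-0.026,0.12],[0,0,0],0.2],[[-0.002,-0.026,0.18],[0,0,0],0.2],[[-0.002,-0.026,0.22],[0,0,0],0.2],[[-0.002,-0.026,0.22],[0,0,0],0.2],[[-0.002,-0.026,0.22],[0,0,0],0.7],[[-0.002,-0.026,0.22],[0,0,0],0.7],[[-0.002,-0.026,0.22],[0,0,0],0.75],[[-0.002,-0.026,0.22],[0,0,0],0.8],[[-0.002,-0.026,0.22],[0,0,0],0.8],[[-0.002,-0.026,0.22],[0,0,0],0.8],[[-0.002,-0.026,0.22],[0,0,0],0.8]], squeeze=30)

```text
clock: 7.65
eef_pos: [517.9, -341.3, 218.1]
eef_rot: [-3.14, 0.001, -3.079]
wrist_force: [0.4, -6.5, 2.1]
finger_gap: 32.2
finger_force: 30.0
```

Gripped at a 32.2 mm gap. Now I'll lift gently to find the upper stop, where the nose is at 93 mm.

Call:
apply_moves(moves=[[[0,-0.004,-0.004],[0,0,0],0.85],[[0,-0.004,-0.008],[0,0,0],0.85],[[0,-0.004,-0.012],[0,0,0],0.85],[[0,-0.004,-0.012],[0,0,0],0.85],[[0,-0.004,-0.012],[0,0,0],0.85]], squeeze=50)

```text
clock: 8.07
eef_pos: [517.8, -341.9, 220.3]
eef_rot: [3.141, -0.001, -3.079]
wrist_force: [2.6, -2.5, -7.4]
finger_gap: 32.2
finger_force: 49.9
```

Call:
apply_moves(moves=[[[0,0,-0.004],[0,0,0],0.85],[[0,0,-0.01],[0,0,0],0.85],[[0,0,-0.01],[0,0,0],0.85],[[0,0,-0.01],[0,0,0],0.85]])

```text
clock: 8.4
eef_pos: [517.9, -341.9, 223.5]
eef_rot: [-3.142, 0.0, -3.079]
wrist_force: [0.7, -2.2, -5.7]
finger_gap: 32.3
finger_force: 49.9
```

Call:
apply_moves(moves=[[[0,0,-0.006],[0,0,0],0.85],[[0,0,-0.012],[0,0,0],0.85],[[0,0,-0.018],[0,0,0],0.85],[[0,0,-0.024],[0,0,0],0.85],[[0,0,-0.024],[0,0,0],0.85],[[0,0,-0.024],[0,0,0],0.85]])

```text
clock: 8.9
eef_pos: [517.9, -341.9, 229.2]
eef_rot: [3.141, -0.0, -3.079]
wrist_force: [1.2, -1.7, -8.7]
finger_gap: 32.1
finger_force: 49.9
```

Call:
apply_moves(moves=[[[0,0,-0.004],[0,0,0],0.85],[[0,0,-0.008],[0,0,0],0.85],[[0,0,-0.012],[0,0,0],0.85],[[0,0,-0.012],[0,0,0],0.85]])

```text
clock: 9.23
eef_pos: [517.3, -341.6, 229.9]
eef_rot: [3.139, -0.003, -3.079]
wrist_force: [2.6, -3.6, -26.8]
finger_gap: 32.0
finger_force: 49.9
```

```bash
python3 - <<'E'
from h import *
s=viewer.camera("side");cv2.imwrite("pics/s4.png",s)
t=viewer.camera("top")
u=px("side",(518,-342,190)).astype(int);v=px("top",(518,-342,190)).astype(int)
f=lambda i,u:cv2.resize(i[u[1]-35:u[1]+35,u[0]-30:u[0]+30],(400,466),interpolation=cv2.INTER_CUBIC)
cv2.imwrite("pics/g4.png",np.hstack([f(s,u),f(t,v)]));print(u,v,manip.read_state()["wrist_force"])
E
```

```text
[303 121] [406 194] [  2.90141476  -3.51332699 -27.18343759]
```

View pics/g4.png

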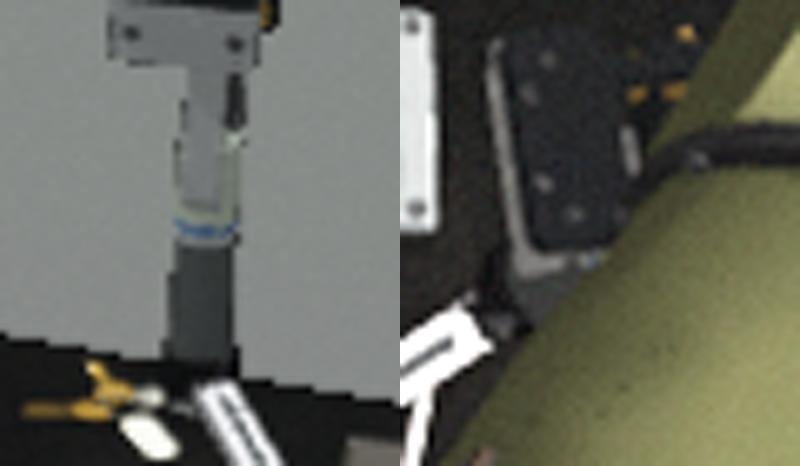

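The upper stop is at TCP z≈229.4, where the nose is at 93, so nose z ≈ TCP z − 136.4. The crop shows the fingers well onto the white barrel and the collar clear. Now I'll lead the boom round in two calls.

```bash
cat > lead.py <<'E'
from boom import *; from plan import plan
import sys
x0,y0,x1,y1,n,z=map(float,sys.argv[1:7]);s=manip.read_state();frm=[*s["eef_pos"],3.2046]
print(frm,s["wrist_force"])
a=np.array(ik(x0,y0));b=np.array(ik(x1,y1))
for k in range(1,int(n)+1):
    m=fk(*(a+(b-a)*k/n))[1];d,_=plan(m[0],m[1],z,3.2046,frm);print(k,m.round(0),np.hypot(*(m-P)).round(0),d.round(3))
E
python3 lead.py 517.5 -341.6 450.7 26.8 26 229.5
```

```text
[np.float64(517.3239693157851), np.float64(-341.62680426807), np.float64(229.8964768780251), 3.2046] [  2.9014  -3.5133 -27.1834]
1 [ 504. -336.] 196.0 [0.051 0.025 0.002]
2 [ 491. -330.] 199.0 [0.102 0.054 0.002]
3 [ 478. -322.] 202.0 [0.151 0.087 0.002]
4 [ 466. -314.] 205.0 [0.198 0.124 0.002]
5 [ 454. -304.] 208.0 [0.243 0.166 0.002]
6 [ 443. -293.] 211.0 [0.285 0.211 0.002]
7 [ 432. -282.] 214.0 [0.324 0.261 0.002]
8 [ 423. -269.] 217.0 [0.359 0.313 0.002]
9 [ 414. -256.] 220.0 [0.391 0.37  0.002]
10 [ 406. -241.] 223.0 [0.419 0.429 0.002]
11 [ 399. -226.] 226.0 [0.442 0.491 0.002]
12 [ 393. -210.] 229.0 [0.461 0.555 0.002]
13 [ 389. -194.] 231.0 [0.476 0.622 0.002]
14 [ 386. -177.] 234.0 [0.485 0.69  0.002]
15 [ 383. -160.] 237.0 [0.489 0.759 0.002]
16 [ 383. -142.] 239.0 [0.487 0.83  0.002]
17 [ 383. -125.] 242.0 [0.48  0.9   0.002]
18 [ 385. -107.] 245.0 [0.468 0.971 0.002]
19 [389. -89.] 247.0 [0.45  1.042 0.002]
20 [393. -71.] 250.0 [0.427 1.112 0.002]
21 [400. -53.] 253.0 [0.398 1.18  0.002]
22 [407. -36.] 255.0 [0.363 1.247 0.002]
23 [416. -20.] 258.0 [0.323 1.311 0.002]
24 [426.  -3.] 260.0 [0.278 1.373 0.002]
25 [438.  12.] 263.0 [0.228 1.432 0.002]
26 [451.  27.] 265.0 [0.173 1.488 0.002]
```

Call:
apply_moves(moves=[[[0.02,0.01,0.012],[0,0,0],0.85],[[0.051,0.025,0.012],[0,0,0],0.85],[[0.076,0.04,0.012],[0,0,0],0.85],[[0.102,0.054,0.012],[0,0,0],0.85],[[0.127,0.07,0.012],[0,0,0],0.85],[[0.151,0.087,0.012],[0,0,0],0.85]])

```text
clock: 9.83
eef_pos: [478.8, -322.3, 229.3]
eef_rot: [-3.141, 0.001, -3.079]
wrist_force: [5.2, -2.3, -14.4]
finger_gap: 32.1
finger_force: 49.9
```

Call:
apply_moves(moves=[[[0.047,0.037,0.002],[0,0,0],0.85],[[0.092,0.079,0.002],[0,0,0],0.85],[[0.134,0.124,0.002],[0,0,0],0.85],[[0.173,0.174,0.002],[0,0,0],0.85],[[0.208,0.226,0.002],[0,0,0],0.85],[[0.24,0.283,0.002],[0,0,0],0.85],[[0.268,0.342,0.002],[0,0,0],0.85],[[0.291,0.404,0.002],[0,0,0],0.85],[[0.31,0.468,0.002],[0,0,0],0.85],[[0.325,0.535,0.002],[0,0,0],0.85],[[0.334,0.603,0.002],[0,0,0],0.85],[[0.338,0.672,0.002],[0,0,0],0.85]])

```text
clock: 10.83
eef_pos: [383.4, -159.9, 229.2]
eef_rot: [-3.14, 0.001, -3.079]
wrist_force: [0.9, -4.4, -14.0]
finger_gap: 32.5
finger_force: 49.9
```

```bash
python3 - <<'E'
from h import *
s=manip.read_state();print(s["eef_pos"],s["eef_rot"],s["wrist_force"],s["finger_gap"],s["joints"])
E
python3 lead.py 383.5 -160 450.7 26.8 11 229.5
```

```text
[ 383.44991273 -159.85203298  229.21774857] [-3.14019942e+00  6.07531878e-04 -3.07919652e+00] [  0.85334782  -4.40199195 -14.04092767] 32.52264610675364 [-4.82649216e-01 -1.27888094e-02  1.86247864e+00 -9.11928180e-04
  1.29066110e+00 -2.11558967e+00]
[np.float64(383.44991272534384), np.float64(-159.85203297701554), np.float64(229.21774857135622), 3.2046] [  0.8533  -4.402  -14.0409]
1 [ 383. -142.] 239.0 [-0.002  0.07  -0.001]
2 [ 383. -125.] 242.0 [-0.008  0.141 -0.001]
3 [ 385. -107.] 245.0 [-0.021  0.212 -0.001]
4 [389. -89.] 247.0 [-0.038  0.282 -0.001]
5 [393. -71.] 250.0 [-0.062  0.352 -0.001]
6 [400. -54.] 253.0 [-0.091  0.421 -0.001]
7 [407. -36.] 255.0 [-0.125  0.487 -0.001]
8 [416. -20.] 258.0 [-0.165  0.552 -0.001]
9 [426.  -3.] 260.0 [-0.21   0.614 -0.001]
10 [438.  12.] 263.0 [-0.26   0.673 -0.001]
11 [451.  27.] 265.0 [-0.315  0.728 -0.001]
```

Call:
apply_moves(moves=[[[-0.002,0.07,0.002],[0,0,0],0.85],[[-0.008,0.141,0.002],[0,0,0],0.85],[[-0.021,0.212,0.002],[0,0,0],0.85],[[-0.038,0.282,0.002],[0,0,0],0.85],[[-0.062,0.352,0.002],[0,0,0],0.85],[[-0.091,0.421,0.002],[0,0,0],0.85],[[-0.125,0.487,0.002],[0,0,0],0.85],[[-0.165,0.552,0.002],[0,0,0],0.85],[[-0.21,0.614,0.002],[0,0,0],0.85],[[-0.26,0.673,0.002],[0,0,0],0.85],[[-0.315,0.728,0.002],[0,0,0],0.85],[[-0.315,0.728,0.002],[0,0,0],0.85]])

```text
clock: 11.83
eef_pos: [452.2, 28.2, 228.9]
eef_rot: [3.141, 0.001, -3.077]
wrist_force: [1.6, 3.5, -5.3]
finger_gap: 32.4
finger_force: 49.9
```

```bash
python3 - <<'E'
from h import *
s=viewer.camera("side");cv2.imwrite("pics/s5.png",s);t=viewer.camera("top")
st=manip.read_state();print(st["eef_pos"],st["wrist_force"])
u=px("side",(451,27,90)).astype(int)
cv2.imwrite("pics/g5.png",cv2.resize(s[u[1]-45:u[1]+45,u[0]-50:u[0]+50],(660,594),interpolation=cv2.INTER_CUBIC));print(u)
for z in(25,34,93,160):print(z,px("side",(450.7,26.8,z)))
E
```

```text
[451.17062169  26.76636302 228.89048118] [ 2.6494836   2.23750212 -4.53026487]
[285 212]
25 [285.46590177 230.21966738]
34 [285.55330494 227.82087105]
93 [286.14522897 211.52788165]
160 [286.85979587 191.74757574]
```

View pics/g5.png

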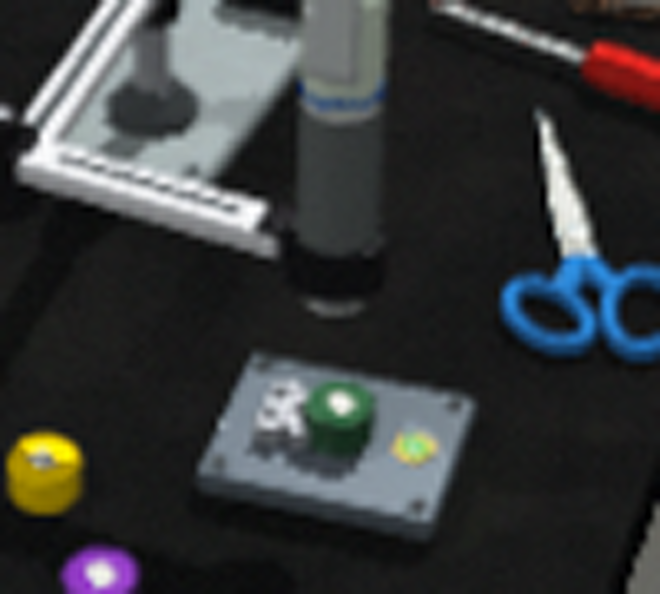

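The nose is at crop (333,300), over the mount at (340,410). I'll measure the column offset more closely.

```bash
python3 - <<'E'
from h import *
s=cv2.imread("pics/s5.png");g=cv2.cvtColor(s,cv2.COLOR_BGR2GRAY)
for r in(182,185,190,194,198,209,211,212,213): print(r,g[r,274:298])
print(blobs(s[215:245,270:300],(50,60,20),(85,255,170),5))
for z in(93,115,140,150,160,175): print(z,px("side",(450.7,26.8,z)))
print(px("side",(455.7,26.8,93))-px("side",(450.7,26.8,93)),px("side",(450.7,31.8,93))-px("side",(450.7,26.8,93)))
E
```

```text
182 [138 110  64  25  20  23  68  98  95  84  85  83  73  88  82  87  80  81
  61  35  26  27  30  27]
185 [55 27 21 20 22 21 50 61 64 74 84 96 94 89 83 77 60 50 46 33 29 29 28 28]
190 [21 22 21 19 22 21 50 61 61 59 58 57 55 55 56 54 52 51 45 32 27 28 27 25]
194 [22 20 23 22 20 27 52 59 61 61 57 56 56 54 54 54 50 49 42 30 27 28 27 28]
198 [229 114  38  38  38  35  52  60  58  59  59  56  55  55  53  51  52  49
  37  29  28  30  28  27]
209 [27 26 27 25 18 14 14 17 13 15 14 12 13 14 15 13 15 15 12 24 26 28 28 29]
211 [26 27 24 28 30 23 24 24 18 17 13 14 15 16 15 14 16 19 23 26 27 29 27 28]
212 [25 26 27 27 29 28 37 48 59 51 36 32 31 32 39 37 27 25 28 27 26 27 26 23]
213 [27 29 28 29 28 30 29 54 93 93 76 68 66 62 71 60 35 26 25 27 27 25 26 24]
[(array([16. , 15.2]), array([11, 10, 11, 11, 87], dtype=int32))]
93 [286.14522897 211.52788165]
115 [286.3747094  205.18889474]
140 [286.64154306 197.80219879]
150 [286.75012916 194.7913181 ]
160 [286.85979587 191.74757574]
175 [287.02635491 187.11922687]
[-1.7172374  -0.40817072] [-0.58876944  1.05317553]
```

Call:
apply_moves(moves=[[[0.006,0,0],[0,0,0],0.85],[[0.012,0,0],[0,0,0],0.85],[[0.012,0,0.02],[0,0,0],0.85],[[0.012,0,0.04],[0,0,0],0.85],[[0.012,0,0.06],[0,0,0],0.85],[[0.012,0,0.08],[0,0,0],0.85],[[0.012,0,0.1],[0,0,0],0.85],[[0.012,0,0.12],[0,0,0],0.85],[[0.012,0,0.14],[0,0,0],0.85],[[0.012,0,0.16],[0,0,0],0.85],[[0.012,0,0.16],[0,0,0],0.85],[[0.012,0,0.16],[0,0,0],0.85]])

```text
clock: 12.93
eef_pos: [448.3, 25.4, 188.3]
eef_rot: [-3.141, 0.001, -3.079]
wrist_force: [5.2, -3.4, -4.1]
finger_gap: 32.0
finger_force: 49.9
```

```bash
python3 - <<'E'
from h import *
s=viewer.camera("side");cv2.imwrite("pics/s6.png",s);g=cv2.cvtColor(s,cv2.COLOR_BGR2GRAY)
st=manip.read_state();print(st["eef_pos"],st["wrist_force"])
for r in (188,192,196,*range(212,238)): print(r,g[r,272:300])
print(blobs(s[215:245,270:300],(50,60,20),(85,255,170),5))
for z in(34,48,52,150): print(z,px("side",(450.7,26.8,z)))
u=(285,215)
cv2.imwrite("pics/g6.png",cv2.resize(s[u[1]-30:u[1]+30,u[0]-30:u[0]+30],(600,600),interpolation=cv2.INTER_CUBIC))
E
```

```text
[448.32658861  25.43647907 188.26763772] [ 5.48753705 -3.51085768 -4.11255077]
188 [ 46  24  22  18  22  22  23  20  21  59 114 121 119 118 119 119 117 108
 106 114 115 109  60  27  27  27  25  25]
192 [ 21  20  19  21  23  22  20  20  26  33 110 131 129 127 114 107 106 102
 110 115 108  89  46  27  27  30  26  27]
196 [129 123  78  34  24  25  22  28  28  40  67  99 112 106 103 105  95  98
 104 104  83  54  35  28  30  29  28  26]
212 [24 23 26 27 25 27 29 27 30 52 55 45 34 32 30 30 29 29 35 38 45 34 27 26
 26 27 26 25]
213 [25 25 27 27 31 31 30 29 31 51 61 61 55 53 54 54 51 53 53 52 46 34 27 25
 25 24 25 23]
214 [25 24 28 28 30 29 31 28 28 53 60 60 55 55 53 53 53 51 53 51 45 32 26 25
 26 28 24 23]
215 [25 28 28 27 26 29 29 32 31 53 60 59 58 57 53 52 54 53 51 51 47 32 26 25
 24 26 25 24]
216 [27 28 28 29 28 28 29 31 34 54 61 60 59 56 54 55 53 52 51 51 46 33 25 26
 24 25 23 25]
217 [29 29 30 29 28 28 28 28 33 54 60 61 57 57 55 55 55 53 52 49 48 33 25 26
 22 25 25 25]
218 [28 28 30 29 28 30 30 30 29 49 59 61 59 58 56 53 54 53 51 50 46 32 24 25
 24 27 23 22]
219 [28 31 30 28 28 29 30 3
[... 1668 characters left out ...]
 124 129 134 168 165 174 179 173]
234 [126  80  66  71  79  62  60  83  83  62  44  46  45  40  36  37  34  35
  67 118 129 128 153 183 178 193 183 187]
235 [108  94  74  64  87  94  75  69  63  55  49  55  51  44  39  38  37  42
 111 129 135 138 166 183 191 203 193 172]
236 [139 140 110  95 130 140  93  64  63  63  64  64  60  55  50  50  53  81
 126 136 146 150 150 169 192 177 181 151]
237 [139 140 140 141 140 129  84  66  64  64  64  64  65  65  65  64  63 131
 149 149 149 150 151 152 145 154 139 148]
[(array([15.9, 15.3]), array([11, 10, 11, 11, 86], dtype=int32))]
34 [285.55330494 227.82087105]
48 [285.69075565 224.04487015]
52 [285.73036452 222.95592047]
150 [286.75012916 194.7913181 ]
```

View pics/g6.png

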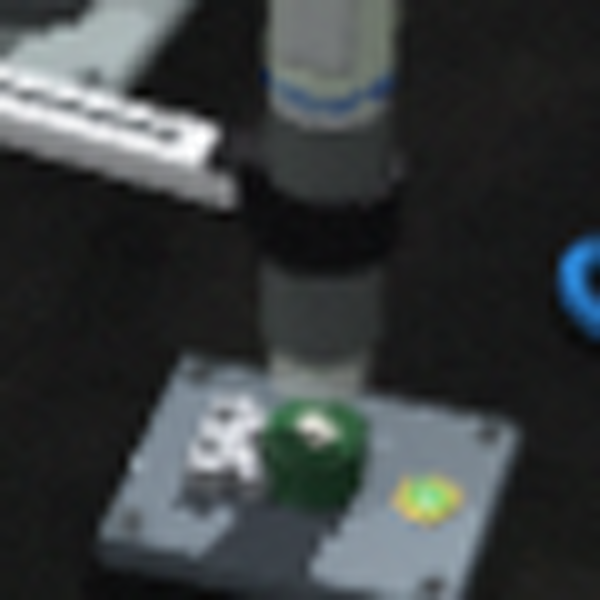

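The nose is over the mount: nose columns centre on 286.3 and the mount on 286.1. The crop shows about 18 mm of gap left, as expected. I'll nudge +y by about 1.3 mm and descend.

Call:
apply_moves(moves=[[[0,0.005,0],[0,0,0],0.85],[[0,0.005,0.01],[0,0,0],0.85],[[0,0.005,0.02],[0,0,0],0.85],[[0,0.005,0.03],[0,0,0],0.85],[[0,0.005,0.04],[0,0,0],0.85],[[0,0.005,0.048],[0,0,0],0.85],[[0,0.005,0.048],[0,0,0],0.85],[[0,0.005,0.048],[0,0,0],0.85],[[0,0.005,0.048],[0,0,0],0.85]])

```text
clock: 13.73
eef_pos: [448.5, 26.8, 176.7]
eef_rot: [-3.141, 0.002, -3.079]
wrist_force: [5.1, -4.2, 1.3]
finger_gap: 32.3
finger_force: 49.9
```

```bash
python3 - <<'E'
from h import *
s=viewer.camera("side");cv2.imwrite("pics/s7.png",s)
st=manip.read_state();print(st["clock"],st["eef_pos"],st["wrist_force"])
g=cv2.cvtColor(s,cv2.COLOR_BGR2GRAY)
for r in range(213,238): print(r,g[r,278:294], s[r,286])
for z in(34,38,40): print(z,px("side",(450.7,26.8,z)),px("side",(450.7-12,26.8+5,z)))
E
```

```text
13.7833 [448.48209418  26.80200386 176.65187188] [ 4.03987049 -3.52973991 -0.09189528]
213 [29 29 36 55 61 55 55 48 41 40 41 43 50 50 46 31] [43 41 40]
214 [28 30 34 54 59 60 60 54 53 53 54 53 54 50 50 33] [55 54 51]
215 [29 28 31 53 61 61 59 56 54 54 54 53 52 51 47 31] [56 55 52]
216 [31 30 34 55 61 60 57 57 55 54 55 54 52 50 45 30] [56 57 52]
217 [30 29 35 52 59 61 59 57 54 55 55 53 51 49 46 32] [56 55 52]
218 [29 30 35 54 59 59 59 57 54 55 53 53 51 51 45 32] [56 55 52]
219 [30 29 38 55 60 60 59 57 54 55 54 54 52 50 44 31] [55 55 53]
220 [31 30 39 55 61 59 58 57 54 55 55 52 52 49 39 28] [55 55 51]
221 [71 61 53 58 62 58 58 55 54 54 55 52 52 49 41 27] [55 55 53]
222 [124 109  92  76  62  59  57  57  57  53  53  52  51  49  38  29] [58 58 54]
223 [118 119 119 109  84  65  59  57  55  53  53  52  57  51  33  25] [56 55 53]
224 [150 161 136 127 120 100  81  70  68  65  64  75  90  84  73  63] [68 69 65]
225 [181 208 165 139 143 138 120 106  99 100  96 113 118 125 129 116] [ 98 102  95]
226 [158 194 191 157 134 126 123 128 126 125 119 115 112 114 124 126] [125 129 120]
227 [214 215 202 
[... 356 characters left out ...]
6  46  39  35  73 117 128] [35 51 27]
232 [ 85 112 115  84  50  42  43  40  36  37  36  36  35  89 123 130] [30 44 22]
233 [ 70  89  89  74  51  40  43  40  36  36  36  34  34  97 125 131] [30 45 20]
234 [ 60  82  83  62  44  44  48  39  38  36  35  37  68 116 129 130] [30 47 23]
235 [ 74  67  62  54  49  53  50  42  39  38  40  42 110 130 136 136] [34 46 26]
236 [ 85  66  63  63  64  62  60  55  49  53  52  82 124 136 145 149] [51 52 43]
237 [ 64  62  64  63  63  63  65  64  63  63  63 133 149 150 150 149] [71 64 58]
34 [285.55330494 227.82087105] [289.00566963 229.91351268]
38 [285.59239038 226.74758191] [289.0521984  228.83729665]
40 [285.61198876 226.20927344] [289.07552989 228.29750794]
```

```bash
python3 - <<'E'
from h import *
for f,a,b in(("s5",210,218),("s6",221,229),("s7",226,232)):
    s=cv2.imread(f"pics/{f}.png")
    for r in range(a,b): print(f,r,*s[r,284:289].tolist())
s=cv2.imread("pics/s5.png");g=cv2.cvtColor(s,cv2.COLOR_BGR2GRAY)[218:238,278:294];print(g)
for z in(92.5,51.9,40.3,37): print(z,px("side",(450.7-5.3,26.8+12.4,z)))
print(px("side",(450.7-5.9,26.8+13.8,34)),px("side",(450.7+5.9,26.8-13.8,34)),px("side",(450.7-5.9,26.8+13.8,16)))
E
```

```text
s5 210 [16, 14, 15] [15, 13, 13] [15, 15, 15] [15, 13, 12] [16, 12, 13]
s5 211 [15, 12, 13] [16, 14, 13] [16, 14, 15] [17, 15, 16] [16, 15, 14]
s5 212 [39, 36, 36] [33, 32, 32] [31, 31, 30] [33, 32, 31] [39, 40, 38]
s5 213 [78, 76, 74] [69, 68, 66] [65, 66, 65] [63, 63, 60] [70, 71, 70]
s5 214 [76, 78, 76] [72, 74, 72] [73, 75, 72] [59, 60, 58] [56, 56, 55]
s5 215 [26, 28, 28] [27, 28, 28] [27, 26, 25] [27, 26, 25] [23, 25, 25]
s5 216 [27, 29, 29] [26, 28, 26] [26, 25, 27] [27, 29, 25] [29, 29, 30]
s5 217 [29, 32, 30] [28, 29, 30] [28, 27, 30] [27, 28, 29] [25, 27, 26]
s6 221 [97, 100, 95] [84, 87, 81] [74, 77, 73] [72, 75, 69] [75, 77, 73]
s6 222 [127, 129, 121] [124, 130, 122] [109, 116, 107] [102, 108, 100] [108, 112, 107]
s6 223 [143, 143, 134] [137, 137, 130] [131, 131, 124] [126, 127, 120] [117, 118, 114]
s6 224 [134, 140, 124] [135, 139, 126] [133, 138, 125] [131, 134, 123] [121, 126, 115]
s6 225 [88, 117, 71] [98, 126, 89] [105, 127, 95] [103, 121, 92] [86, 106, 75]
s6 226 [93, 127, 82] [140, 164, 139] [160, 180, 162] [114, 138, 111] [73, 104, 62]
s6 227 [109, 133, 103] [193,
[... 1468 characters left out ...]
 58  70 115 128]
 [157 210 161  79  47  51  52  61  71  70  67  44  35  75 118 129]
 [ 86 177 155  89  51  42  42  40  37  36  35  36  35  88 122 131]
 [ 71  89  88  74  47  41  43  39  36  34  37  35  36  95 124 130]
 [ 61  81  81  63  45  45  46  38  36  36  34  38  68 116 131 130]
 [ 74  67  62  54  48  55  49  41  36  37  39  42 112 129 133 137]
 [ 92  63  63  63  63  65  61  55  50  53  51  81 126 137 145 149]
 [112  96  76  64  65  66  63  64  64  64  66 131 148 151 149 151]]
92.5 [286.51144442 214.73799029]
51.9 [286.08838347 226.09849391]
40.3 [285.97053429 229.25600166]
37 [285.93724777 230.14728129]
[285.94799748 231.31274214] [285.16698968 224.4040955 ] [285.7681933  236.10775668]
```

Call:
apply_moves(moves=[[[0,0.003,0.004],[0,0,0],0.85],[[0,0.003,0.008],[0,0,0],0.85],[[0,0.003,0.01],[0,0,0],0.85],[[0,0.003,0.01],[0,0,0],0.85],[[0,0.003,0.01],[0,0,0],0.85]])

```text
clock: 14.2
eef_pos: [448.6, 27.6, 174.4]
eef_rot: [-3.141, 0.002, -3.079]
wrist_force: [4.4, -3.8, 3.1]
finger_gap: 32.6
finger_force: 50.0
```

```bash
python3 - <<'E'
from h import *
s=viewer.camera("side");cv2.imwrite("pics/s8.png",s)
st=manip.read_state();print(st["clock"],st["eef_pos"],st["wrist_force"])
for r in range(226,232): print(r,*s[r,283:290].tolist())
print(cv2.cvtColor(s,cv2.COLOR_BGR2GRAY)[214:226,278:295])
E
```

```text
14.25 [448.56004383  27.54017769 174.40069638] [ 5.44827031 -3.04111067  3.024788  ]
226 [122, 131, 117] [111, 116, 108] [111, 116, 109] [111, 117, 108] [108, 114, 107] [109, 115, 107] [110, 118, 108]
227 [119, 124, 114] [124, 127, 120] [131, 133, 127] [128, 132, 125] [123, 127, 120] [112, 116, 108] [105, 111, 101]
228 [98, 106, 93] [110, 115, 105] [122, 127, 121] [127, 131, 128] [120, 124, 119] [107, 111, 103] [90, 97, 86]
229 [47, 63, 39] [71, 82, 64] [92, 101, 88] [103, 108, 101] [87, 93, 85] [64, 75, 62] [38, 50, 32]
230 [46, 65, 39] [40, 59, 33] [32, 49, 25] [31, 45, 24] [33, 49, 26] [33, 49, 27] [30, 43, 25]
231 [44, 62, 37] [38, 54, 32] [35, 52, 27] [35, 51, 26] [37, 55, 30] [40, 55, 31] [32, 46, 25]
[[ 29  29  38  55  59  60  53  54  55  54  53  52  52  50  44  31  26]
 [ 28  31  38  54  59  61  55  54  53  54  53  54  50  50  45  33  22]
 [ 30  30  39  55  59  61  59  55  55  54  54  54  52  50  45  32  25]
 [ 30  28  39  57  60  58  59  56  55  53  52  52  52  49  46  31  25]
 [ 28  30  40  54  61  60  58  57  54  54  54  53  52  51  41  29  28]
 [ 30  28  40  57  59  58  60  57  54  54  54  53  52  51  41  29  26]
 [ 30  30  40  56  61  59  58  56  56  55  53  53  50  50  40  29  26]
 [ 71  63  52  58  60  61  57  56  56  53  54  51  51  49  41  30  26]
 [123 109  85  67  61  60  59  56  56  53  54  54  52  48  38  26  24]
 [119 118 113  85  64  59  58  55  55  54  52  54  52  49  35  27  27]
 [150 161 135 110  89  70  57  55  54  53  54  56  59  79  75  60  57]
 [181 208 166 141 128 102  77  72  73  71  75  83  92 118 127 113 108]]
```

The gap reads about 4–5 mm, and the columns are centred: barrel 286.4 against 286.45 expected. Releasing and rising.

Call:
apply_moves(moves=[[[0,0,0],[0,0,0],0.3],[[0,0,0],[0,0,0],0.3],[[0,0,0],[0,0,0],0.3],[[0,0,0],[0,0,0],0.3],[[0,0,0],[0,0,0],0.3],[[0,0,-0.06],[0,0,0],0.3],[[0,0,-0.16],[0,0,0],0.3],[[0,0,-0.26],[0,0,0],0.3],[[0,-0.1,-0.36],[0,0,0],0.3],[[0,-0.25,-0.36],[0,0,0],0.3],[[0,-0.25,-0.36],[0,0,0],0.3],[[0,-0.25,-0.36],[0,0,0],0.3]])

```text
clock: 15.25
eef_pos: [451.8, -35.3, 263.7]
eef_rot: [3.142, -0.0, -3.081]
wrist_force: [-0.0, 0.2, 0.8]
finger_gap: 66.1
finger_force: 0.0
```

```bash
python3 - <<'E'
from h import *
s=viewer.camera("side");cv2.imwrite("pics/s9.png",s);t=viewer.camera("top");cv2.imwrite("pics/t9.png",t)
st=manip.read_state();print(st["clock"],st["eef_pos"],st["wrist_force"])
for r in range(226,232): print(r,*s[r,283:290].tolist())
u=px("top",(450.7,26.8,188));print(u,px("top",(450.7,26.8,125)))
g=cv2.cvtColor(t,cv2.COLOR_BGR2GRAY);print(cv2.inRange(g[u.astype(int)[1]-12:u.astype(int)[1]+13,u.astype(int)[0]-12:u.astype(int)[0]+13],190,255)//255)
cv2.imwrite("pics/g9.png",cv2.resize(t[150:250,230:400],(800,470),interpolation=cv2.INTER_CUBIC))
E
python3 plan.py 582.7 -302 150 3.2046
```

```text
15.35 [451.70496296 -33.83408432 263.35476605] [ 0.31615366 -0.23196186  0.15223837]
226 [123, 131, 118] [113, 119, 109] [113, 117, 110] [111, 116, 108] [99, 104, 98] [105, 113, 104] [109, 117, 106]
227 [118, 124, 113] [125, 128, 119] [132, 134, 127] [131, 133, 126] [125, 128, 120] [114, 117, 110] [104, 111, 101]
228 [99, 106, 93] [109, 116, 105] [123, 128, 121] [127, 131, 126] [124, 127, 123] [109, 112, 106] [89, 95, 86]
229 [48, 63, 39] [72, 84, 65] [91, 98, 88] [105, 110, 104] [97, 103, 96] [67, 78, 66] [39, 53, 35]
230 [43, 63, 36] [39, 58, 32] [34, 49, 27] [32, 47, 23] [33, 48, 26] [33, 48, 27] [30, 43, 24]
231 [44, 61, 37] [38, 53, 32] [35, 52, 29] [35, 53, 26] [38, 56, 30] [37, 54, 31] [29, 44, 25]
[252.92949014 223.63254473] [253.01010693 227.49301294]
[[0 0 0 0 0 0 0 0 0 0 0 0 0 0 0 0 0 0 0 0 0 0 0 0 0]
 [0 0 0 0 0 0 0 0 0 0 0 0 0 0 0 0 0 0 0 0 0 0 0 0 0]
 [0 0 0 0 0 0 0 0 0 0 0 0 0 0 0 0 0 0 0 0 0 0 0 0 0]
 [0 0 0 0 0 0 0 0 0 0 0 0 0 0 0 0 0 0 0 0 0 0 0 0 0]
 [0 0 0 0 0 0 0 0 0 0 0 0 0 0 0 0 0 0 0 0 0 0 0 0 0]
 [0 0 0 0 0 0 0 0 0 0 0 0 0 0 0 0 0 0 0 0 0 0 0 0 0]
 [0 0 0 0 0
[... 522 characters left out ...]
 0 0 0 0 0 0 0 0 0 0 0 0 0 0 0 0 0 0 0 0 0 0 0 0]
 [0 0 0 0 0 0 0 0 0 0 0 0 0 0 0 0 0 0 0 0 0 0 0 0 0]
 [0 0 0 0 0 0 0 0 0 0 0 0 0 0 0 0 0 0 0 0 0 0 0 0 0]
 [0 0 0 0 0 0 0 0 0 0 0 0 0 0 0 0 0 0 0 0 0 0 0 0 0]
 [0 0 0 0 0 0 0 0 0 0 0 0 0 0 0 0 0 0 0 0 0 0 0 0 0]
 [0 0 0 0 0 0 0 0 0 0 0 0 0 0 0 0 0 0 1 0 0 0 0 0 0]
 [0 0 0 0 0 0 0 0 0 0 0 0 0 0 0 0 0 0 1 0 0 0 0 0 0]
 [0 0 0 0 0 0 0 0 0 0 0 0 0 0 0 0 0 0 1 0 0 0 0 0 0]
 [0 0 0 0 0 0 0 0 0 0 0 0 0 0 0 0 0 0 1 0 0 0 0 0 0]]
15.35 [451.705  -33.8341 263.3548] [ 3.1412 -0.0008 -3.079 ] [ 0.3162 -0.232   0.1522] 65.72451367053323 0.0
[582.7, -302.0, 150.0, 3.2046] shift [-0.4562 -1.1035  0.4526] turn [ 0.0001 -0.0003 -0.0001] rows 7.655927826264342
```

View pics/g9.png

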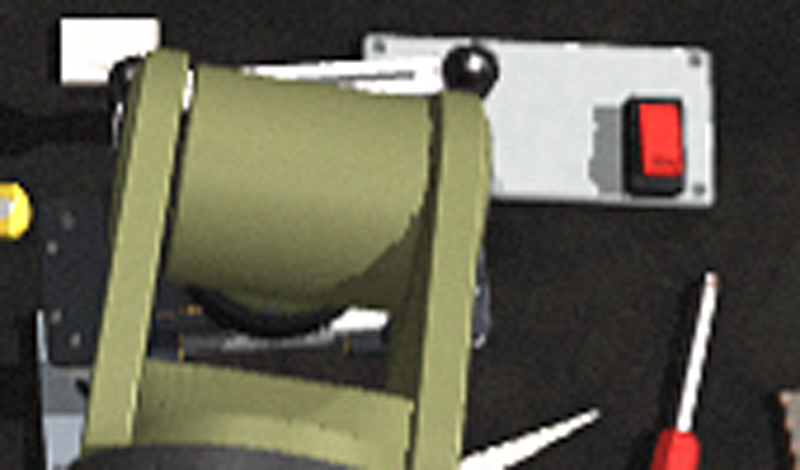

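The nose hasn't moved since release. The rocker in the crop is at (660,140), with its lines at the lower end near (665,160), which matches the (582.7, −302) I measured. I'll close the fingers and move there.

Call:
apply_moves(moves=[[[-0.06,-0.14,0],[0,0,0],0.6],[[-0.12,-0.28,0],[0,0,0],0.8],[[-0.18,-0.42,0],[0,0,0],1],[[-0.24,-0.56,0],[0,0,0],1],[[-0.3,-0.7,0],[0,0,0],1],[[-0.36,-0.84,0.05],[0,0,0],1],[[-0.43,-0.98,0.15],[0,0,0],1],[[-0.456,-1.0,0.3],[0,0,0],1],[[-0.456,-1.0,0.43],[0,0,0],1],[[-0.456,-1.0,0.45],[0,0,0],1],[[-0.456,-1.0,0.45],[0,0,0],1],[[-0.456,-1.0,0.45],[0,0,0],1]], squeeze=10)

```text
clock: 16.35
eef_pos: [582.1, -275.8, 153.2]
eef_rot: [-3.141, 0.001, -3.078]
wrist_force: [-0.1, 0.8, 0.0]
finger_gap: 0.6
finger_force: 0.0
```

```bash
python3 - <<'E'
from h import *
t=viewer.camera("top");cv2.imwrite("pics/t10.png",t)
u=px("top",(450.7,26.8,188)).astype(int);g=cv2.cvtColor(t,cv2.COLOR_BGR2GRAY);print(u)
print(g[u[1]-10:u[1]+16,u[0]-12:u[0]+14])
E
python3 plan.py 582 -302 70 3.2046 582 -302 54 3.2046
```

```text
[252 223]
[[ 22  22  20  17  27  29  34  30  36  36  24 231 239 235 237 231 232 241
  178  29  35  38  35  35  30  28]
 [ 19  20  21  18  30  33  28  35  33  29  26 177 181 179 178 182 180 186
  163  52  53  85  95  71 118 123]
 [ 27  34  40  47  48  52  60  90  84 149 145  71  18  22  20  50  51  40
  152 151 141 159 164 124 143 153]
 [ 75  83  88  92  89  91 147 161 154 194 190  42  35  64  51  19  15  14
  117 190 185 185 188 131  82  96]
 [ 90  97 117 112 103 151 185 184 181 179 198 170 175 179 176 177 118  42
  119 183 181 182 188 122  58  89]
 [ 42  62 103 106 152 183 183 179 171 212 225 234 232 230 232 234 205 172
  153 180 181 183 167 145 117 136]
 [ 46  75 150 145 187 181 183 180 197 231 228 226 228 226 227 224 226 229
  203 185 182 183 143 152 149 154]
 [ 88  90 192 187 185 180 180 181 226 224 225 227 219 217 223 223 225 222
  224 191 178 185 150 150 151 156]
 [154 150 184 183 183 182 178 212 229 225 225 216 186 186 201 210 224 224
  220 215 177 180 149 147 150 152]
 [186 183 181 182 143 150 145 234 226 227 218 182 175 172 173 178 216 227
  224 230 176 183 148 154 155 155]

[... 1388 characters left out ...]
135 187 156 156 154 157 154]
 [109 109 111 108 113 107 107 109 106  57  44  35  25  27  33  34  76  83
  143 155 191 154 152 156 156 156]
 [106 106 101 104 103 104 105 104 107  60  55  46  59  86  75  61 114 130
  157 158 173 149 151 155 153 158]
 [153 152 150 148 148 147 149 149 150 135 114  90 105 106  91 101 132 163
  155 151 157 159 154 154 158 154]]
16.4 [ 582.3979 -276.0751  154.1005] [-3.1398  0.003  -3.0776] [ 0.8708 -0.6854  1.0388] 0.5409105406348717 0.0
[582.0, -302.0, 70.0, 3.2046] shift [ 0.0092 -0.1028  0.3366] turn [-0.0006  0.0009  0.0003] rows 2.110468976144866
[582.0, -302.0, 54.0, 3.2046] shift [ 0.0094 -0.1027  0.4006] turn [-0.0006  0.0009  0.0003] rows 2.479710209256053
```

The barrel top is at pixel (253.2, 223.8) against (252.9, 223.6) expected, so it is centred within 1 mm. Pressing the rocker next.

Call:
apply_moves(moves=[[[0.009,-0.103,0.08],[0,0,0],1],[[0.009,-0.103,0.2],[0,0,0],1],[[0.009,-0.103,0.3],[0,0,0],1],[[0.009,-0.103,0.34],[0,0,0],1],[[0.009,-0.103,0.36],[0,0,0],1],[[0.009,-0.103,0.375],[0,0,0],1],[[0.009,-0.103,0.385],[0,0,0],1],[[0.009,-0.103,0.394],[0,0,0],1],[[0.009,-0.103,0.4],[0,0,0],1],[[0.009,-0.103,0.4],[0,0,0],1]])

```text
clock: 17.23
eef_pos: [581.7, -302.7, 55.9]
eef_rot: [-3.14, 0.003, -3.078]
wrist_force: [-13.7, 6.6, 27.1]
finger_gap: 0.3
finger_force: 14.5
```

Call:
apply_moves(moves=[[[0,0,-0.04],[0,0,0],1],[[0,0,-0.15],[0,0,0],1],[[0,0,-0.3],[0,0,0],1],[[0.1,0,-0.45],[0,0,0],1],[[0.25,-0.1,-0.55],[0,0,0],1],[[0.4,-0.2,-0.55],[0,0,0],1],[[0.5,-0.3,-0.55],[0,0,0],1],[[0.6,-0.3,-0.55],[0,0,0],1],[[0.6,-0.3,-0.55],[0,0,0],1],[[0.6,-0.3,-0.55],[0,0,0],1]])

```text
clock: 18.07
eef_pos: [435.2, -387.5, 190.6]
eef_rot: [-3.14, 0.002, -3.081]
wrist_force: [0.1, -0.2, 0.1]
finger_gap: 0.6
finger_force: 0.0
```

```bash
python3 - <<'E'
from h import *
st=manip.read_state();print(st["clock"],st["eef_pos"],st["wrist_force"])
t=viewer.camera("top");s=viewer.camera("side")
a=cv2.imread("pics/top0.png");b=cv2.imread("pics/side0.png")
for n,i in(("t0",a),("t",t)):
    print(n,[(c,x) for c,x in blobs(i,(0,150,90),(8,255,255)) if 340<c[0]<400 and c[1]<200],[c for c,x in blobs(i,(0,120,60),(8,255,255)) if 180<c[0]<195 and c[1]>200],[c for c,x in blobs(i,(100,120,50),(125,255,255)) if 140<c[0]<160 and 185<c[1]<210])
cs=[cv2.resize(i[160:200,350:390],(395,395),interpolation=cv2.INTER_CUBIC) for i in(a,t)]
cv2.imwrite("pics/g11.png",np.hstack(cs)); cv2.imwrite("pics/s11.png",s)
for r in range(227,231): print(r,*s[r,284:289].tolist())
E
```

```text
18.0667 [ 435.20180706 -387.49969439  190.62818389] [ 0.10628096 -0.19178018  0.11604349]
t0 [(array([369.9, 179.4]), array([366, 172,   9,  16, 130], dtype=int32))] [array([187.3, 214.1])] [array([149.1, 196.4])]
t [(array([370. , 179.5]), array([366, 172,   9,  16, 141], dtype=int32))] [array([187.5, 214.1])] [array([149.1, 196.5])]
227 [125, 127, 119] [132, 134, 128] [130, 133, 126] [124, 128, 121] [114, 119, 111]
228 [109, 115, 104] [123, 127, 121] [128, 132, 128] [124, 129, 125] [109, 112, 105]
229 [71, 82, 65] [92, 99, 89] [102, 107, 100] [98, 103, 96] [69, 79, 68]
230 [39, 58, 32] [33, 50, 26] [31, 47, 24] [35, 50, 27] [35, 49, 27]
```

View pics/g11.png

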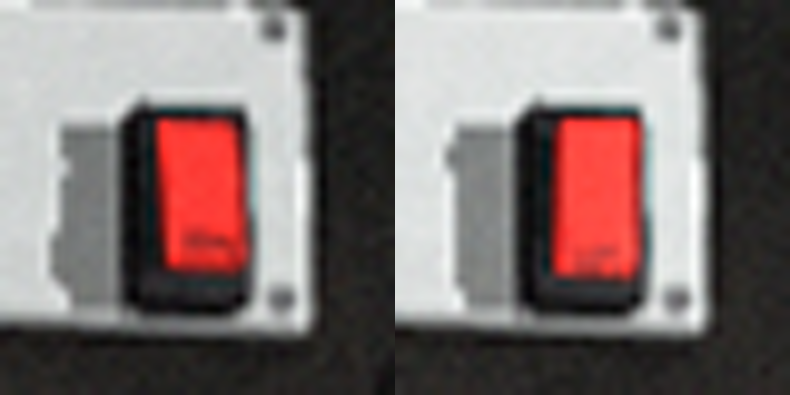

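The rocker has tipped: its outline changed and the marked end dropped. The nose, red mount and blue mount are where they were, and the arm is clear. Handing in.

```bash
python3 -c "
from cell import manip
print(manip.sign_off())"
```

```text
the job is handed in; nothing more can be done
None
```

I handed the job in at about 18 s, and the sign-off returned no verdict: by camera the green mount is seated in the vee, the scope is centred within about 1 mm and roughly 4–5 mm above the face, the light rocker is tipped to on, and the red and blue mounts have not moved; I did not re-measure the grey reference block.

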